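Find the binding lid of the specimen case

TASK

One of the two lids of this specimen case binds part way up its swing, and it cannot be seen which. Swing each lid gently by its handle until you have felt which one tightens, never forcing it against the bind; leave that lid shut and leave the other, freely swinging lid fully open, and do not disturb the things lying around the case.

Things in the scene. Friction and masses are not known exactly. Their poses are not given: they have to be found in the camera images.
- case: twin specimen case, white metal, fixed to the bench: 150 (x) x 280 (y) x 75 mm, with a 45 mm deep, 83 mm high hinge box behind it. Origin: centre of the underside of the 150 x 280 part; x points from its front to the hinges at the back, y to the left lid, z up. The handles lie 70 mm either side of the middle, 62 mm in front of the origin, 119 mm above the underside.
- lid_left (a joint): left lid's angle about its hinge, rad: 0 shut, grows as the front edge swings up and back, 1.8 is its end stop (fully open, leaning a little back). Released below about 1.4 it falls shut, beyond about 1.65 it falls open and stays. A free lid takes 1 to 4 N at the handle to swing up when pinched (weight, and friction of the bar in the pads), less when open.
- lid_left_handle (a point): middle of the left lid's handle: round steel bar 12 mm thick along y, 80 mm between its end posts, its axis 36 mm above the lid's top; 132 mm in front of and 40 mm above the hinge axis when shut (radius 138 mm). Axes turn with the lid; when shut as the case's. Pinched front to back by a gripper pointing down, the bar can turn between the pads through the whole arc.
- lid_left_hinge (a point): middle of the left lid's hinge axis (along y), at the lid's rear edge, 79 mm above the case's underside. Axes turn with the lid. The lid is a black plastic plate 144 mm front to back, 132 mm wide, 8 mm thick, about 0.24 kg; shut, its top lies 83 mm above the case's underside.
- lid_right (a joint): right lid's angle about its hinge, rad: 0 shut, grows as the front edge swings up and back, 1.8 is its end stop (fully open, leaning a little back). Released below about 1.4 it falls shut, beyond about 1.65 it falls open and stays. A free lid takes 1 to 4 N at the handle to swing up when pinched (weight, and friction of the bar in the pads), less when open.
- lid_right_handle (a point): middle of the right lid's handle: round steel bar 12 mm thick along y, 80 mm between its end posts, its axis 36 mm above the lid's top; 132 mm in front of and 40 mm above the hinge axis when shut (radius 138 mm). Axes turn with the lid; when shut as the case's. Pinched front to back by a gripper pointing down, the bar can turn between the pads through the whole arc.
- lid_right_hinge (a point): middle of the right lid's hinge axis (along y), at the lid's rear edge, 79 mm above the case's underside. Axes turn with the lid. The lid is a black plastic plate 144 mm front to back, 132 mm wide, 8 mm thick, about 0.24 kg; shut, its top lies 83 mm above the case's underside.
- hinge_core: works inside the closed hinge box, out of sight; its pose tells nothing. One lid, either of the two, runs on a springy obstruction in here: it begins between about 0.3 and 0.7 rad of that lid's opening, then resists with 0.2 to 0.45 N more per mm of handle travel. The other lid swings free all the way. A pull of 5 to 7 N at the handle tells; over 10 N is forcing it.
- mount: bystander: loose black mounted specimen, disc 32 mm across, 20 mm high; origin at the centre of its underside.
- carton: bystander: loose black carton 150 x 60 x 50 mm; origin at the centre of its underside.
- jar: bystander: loose amber jar 60 mm across, 60 mm high; origin at the centre of its underside.
- file: bystander: loose hand tool 200 mm long, black grip and dark steel blade, lying; origin under its middle.

How it is judged (in metres and radians):
On the way:
1. the binding lid has been swung up against its bind and the bind felt (at least 1 to 1.5 N of it at the handle) (contact force between hinge_core and anything else above 5 N), for 0.15 s.
At the end, for the whole second after the job is handed in: the lid that binds is shut (within 0.04 rad) and the other lid stands fully open (beyond 1.6 rad of 1.8) at rest (((value of joint lid_left above 1.6 rad and value of joint lid_right below 0.04 rad and velocity of joint lid_left between -0.1 and 0.1 rad/s) or (value of joint lid_right above 1.6 rad and value of joint lid_left below 0.04 rad and velocity of joint lid_right between -0.1 and 0.1 rad/s))); the robot touches nothing.
It fails at once if a lid forced against its bind (more than some 10 to 14 N at the handle) (contact force between hinge_core and anything else above 60 N).
It fails at once if a thing lying around the case moved more than 30 mm or knocked over (distance of any of mount, carton, jar, file from where it was at the start of the episode above 0.03 m or angle between jar's own z axis and vertical above 0.5 rad).
It also fails if it takes over 72 s, if anything falls off the work surface, if the arm or the gripper's body presses on something with over 40 N, if the wrist force passes 120 N, or if a joint passes its speed limit or range.

ROBOT

A 7-joint arm with a two-finger parallel gripper is mounted at the origin on the work surface. World frame = base frame: x ahead of the robot, y to its left, z up, the work surface at z = 0. Lengths are in m, angles in degrees, forces in N, time in s.
With the tool pointing down it reaches from about 0.35 to 0.775 m from the base axis. Payload 3.1 kg.
Tool frame: the origin (TCP) lies between the finger pads; the fingertips stand 8 mm ahead of it and the grasp point (between the pads) lies 11 mm behind it; z points along the fingers, y is the line along which they close (so a half turn about z gives the same grasp; the last joint's range is limited). The gripper opens to 85 mm and grips with 20 to 120 N. Pads are 22 mm wide; open, the fingers measure 114 mm over their backs; the gripper's body (76 mm by 85 mm) begins 54 mm behind the grasp point. The pads swing forward as they close: fully open they stand 13 mm farther back than shut.
Start: joints at [71.408, 17.813, 0.802, 86.603, -0.252, 75.585, -1.558], TCP at [0.154, -0.528, 0.239] pointing down, gripper open.
Joint ranges: [-154.91, 154.91], [-16.99, 109.72], [-72.82, 74.43], [7.12, 147.25], [-82.49, 262.49], [11.32, 116.49], [-174.64, 174.64]. Speed limits (degrees/s): [159.86, 159.86, 180, 180, 180, 180, 180].

INTERFACE

Orientations are given as [roll, pitch, yaw] about the fixed x, y, z axes, in that order (R = Rz(yaw) Ry(pitch) Rx(roll)).
In Python, from plant import r gives the robot as it stands.
- The arm moves only by the tool send_rows, never from a script. Its argument "plan" is a list of rows, each an object of numbers: "tx", "ty", "tz": the shift along the tool's x, y, z in cm; "rx", "ry", "rz": the turn, a rotation vector about the tool's x, y, z in degrees; "gripper": the finger opening in cm, from 0 to 8.54. A call has 1 to 12 rows; each row is the pose to reach, as a shift and turn from the pose commanded when the call began, along the tool's axes at that moment; what a row does not reach only later rows make up. A row lasts 1/10 s, in which the tool goes at most 50 mm and 8.59 degrees, less where a joint would pass 70% of its speed; a pose out of reach is approached as far as the arm can. A call with a gripper value outside its range is refused whole. The fingers move at their own pace and stop on an object; "force" is the grip in N (left out, the last holds). Time passes only in rows, so rows that repeat a pose let the fingers close. It gives the time, the measured TCP pose, the force, the opening and the grip force at its end, in the units of the state.
- r.read_state(): the state, without advancing time (a new reading comes with each control period).
- r.read_camera(name): name is "scene" or "top" or "wrist"; returns a dict with "image" (480x640x3 uint8, blue, green, red), "fx", "fy", "cx", "cy" (pixels), "xyz" and "orientation" of the camera in the world; the wrist camera has in their place "mount" (4x4, takes a point from camera to tool coordinates, whose origin is the TCP and whose axes are the flange's). Camera axes: x right, y up, looking along -z (the intrinsics and any distortion apply to the point x, -y, -z); pixel columns grow to the right and rows downward; lengths in m; the calibration is good to about 2 mm. A picture is of the moment at which its call begins: read the wrist's pose just before it. There is no depth.
- r.finish_job(): hands the job in; it is judged then, once.
Trained networks look in a picture, given as the dict that the camera call returned (one of the last four; its "shot" number tells which), for a name from the list of things; names that differ only in an ending like _2 or _b are one class to them, and where a whole thing is asked for, a point or a joint stands for the part that bears it (a point fixed in the world has none). Each returns a list of dicts, best first, with "p" (0 to 1); they miss things now and then, are a little off and sometimes report something else, mostly with a low value. They report only what shows in the picture. A call takes as long as a camera call.
- r.recognise(target, picture): "uv" ([column, row] in pixels, amid what is visible of it).
- r.tip_of(target, picture): "uv" ([column, row] in pixels: a listed point, or the origin of a listed thing).
The state is a dict: "t": time; "joint_positions": joint angles; "qd": joint speeds; "effort": joint torques, N m; "position": TCP position; "orientation": TCP orientation; "wrist_force": force on the tool from outside, world axes, zero at the start; "ft_torque": the same for the moment, N m; "width": opening from 0.0 (shut) to 1.0 (fully open); "gripper_force": force on a finger pad.
Only numpy, scipy, OpenCV 4.12 (cv2) and the standard library are available. Lean on these libraries where they do the work, as an engineer would, in place of code of your own. Each camera call takes 0.05 s, during which the arm holds its last target. There are 200 camera calls.

## Working session

There is one attempt and no reset: what is moved stays moved. The work goes in short steps, Python scripts to look and compute and a tool call to move; the robot and the scene stay as the last step left them, time stands still between calls to the robot, and variables do not carry over. Pictures are saved under pics/ and viewed, at most 10 in all, crops included, and the job is handed in when it is done.

Besides the shell and the picture viewer there is one more tool, called after "Emit:" in YAML: its name, and indented under it one key for each argument. send_rows: Moves the arm, as the interface text tells. Its arguments: {"type":"object","properties":{"plan":{"type":"array"},"force":{"type":"number"}},"required":["plan"]}

```bash
mkdir -p pics
cat > h.py <<'E'
import numpy as np, cv2
from scipy.spatial.transform import Rotation as R
from plant import r
def ray(c,uv):
    d=np.array([(uv[0]-c['cx'])/c['fx'],-(uv[1]-c['cy'])/c['fy'],-1.])
    o=np.array(c['orientation'],float)
    M=o if o.shape==(3,3) else R.from_euler('xyz',o,degrees=True).as_matrix()
    return np.array(c['xyz']),M@d
def onz(c,uv,z):
    p,d=ray(c,uv); return p+d*(z-p[2])/d[2]
def tri(obs):
    A=np.zeros((3,3));b=np.zeros(3)
    for c,uv in obs:
        p,d=ray(c,uv);d=d/np.linalg.norm(d);P=np.eye(3)-np.outer(d,d);A+=P;b+=P@p
    return np.linalg.solve(A,b)
E
python3 - <<'E'
from h import *
np.set_printoptions(precision=4,suppress=True)
s=r.read_state();print(s)
cs=r.read_camera('scene');ct=r.read_camera('top')
cv2.imwrite('pics/s1.png',cs['image']);cv2.imwrite('pics/t1.png',ct['image'])
for c in(cs,ct):print({k:v for k,v in c.items() if k!='image'})
for n in ['case','lid_left_handle','lid_right_handle','lid_left_hinge','lid_right_hinge','mount','carton','jar','file']:
    for nm,c in(('s',cs),('t',ct)):
        q=r.tip_of(n,c);print(n,nm,[(np.round(x['uv'],1).tolist(),round(x['p'],2)) for x in q[:3]])
E
```

```text
{'t': 0.0, 'joint_positions': array([71.4081, 17.8605,  0.802 , 86.6917, -0.2508, 75.5838, -1.5569]), 'qd': array([ 0.0573, -0.0428,  0.0347, -0.0091,  0.0726,  0.0467, -0.0118]), 'effort': array([ -0.0009, -37.9916,   0.1459, -23.0593,   0.0123,   0.0136,
        -0.    ]), 'position': array([ 0.1533, -0.5275,  0.2382]), 'orientation': array([-179.8658,    0.0069,   16.2087]), 'wrist_force': array([ 0.2138, -0.8213,  0.1581]), 'ft_torque': array([ 0.0216, -0.026 , -0.0272]), 'gripper_force': 0.0, 'width': 0.9978230893004749}
{'fx': 552.4665173430951, 'fy': 552.4665173430951, 'cx': 316.60123029048924, 'cy': 231.98692445152167, 'xyz': array([1.1901, 0.8818, 1.02  ]), 'orientation': array([ 50.2318,   0.2494, 142.9737]), 'shot': 1}
{'fx': 506.39001774043453, 'fy': 506.39001774043453, 'cx': 320.4148535941837, 'cy': 242.14676639501624, 'xyz': array([ 0.4325, -0.0199,  1.191 ]), 'orientation': array([  5.2908,   1.6395, -91.0856]), 'shot': 2}
case s [([328.7, 265.1], 0.84)]
case t [([318.6, 256.7], 0.94)]
lid_left_handle s []
lid_left_handle t [([281.1, 285.5], 0.68), ([486.7, 186.2], 0.29)]
lid_right_handle s [([335.1, 203.9], 0.65)]
lid_right_handle t [([349.4, 286.3], 0.66), ([527.9, 275.0], 0.48)]
lid_left_hinge s [([320.1, 263.0], 0.81)]
lid_left_hinge t [([289.4, 224.2], 0.95), ([349.5, 284.1], 0.36)]
lid_right_hinge s [([295.1, 233.5], 0.71), ([448.6, 344.3], 0.44), ([364.8, 231.4], 0.36)]
lid_right_hinge t [([351.2, 223.6], 0.88)]
mount s [([382.8, 374.2], 0.75)]
mount t [([169.3, 206.4], 0.66)]
carton s [([448.7, 343.2], 0.9)]
carton t [([150.5, 280.2], 0.97), ([485.5, 183.7], 0.6), ([349.2, 286.5], 0.31)]
jar s [([205.7, 209.8], 0.7)]
jar t [([489.0, 189.9], 0.82)]
file s [([252.6, 169.0], 0.72), ([327.2, 260.0], 0.19)]
file t [([528.7, 277.5], 0.68)]
```

View pics/s1.png

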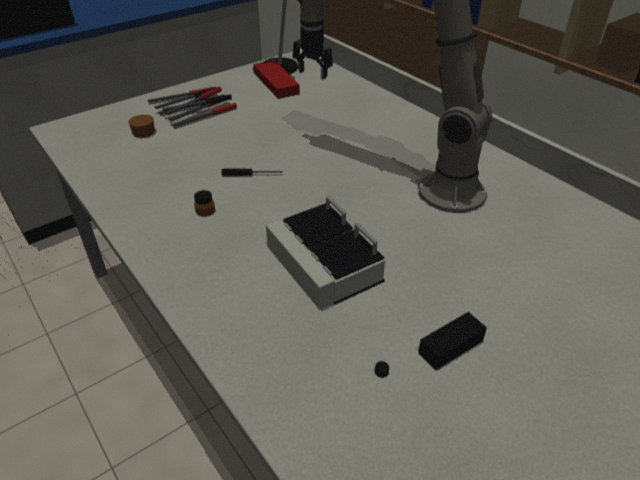

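View pics/t1.png

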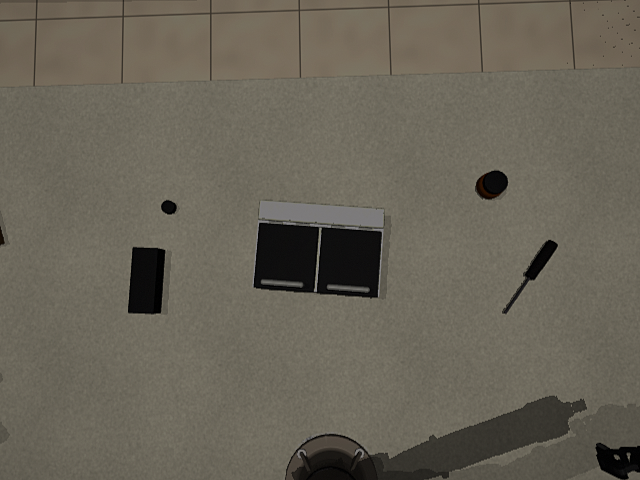

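The scene view shows the case amid the bench, with handles at about (366,238) and (336,210). In the top view the left bar is at (281,284) and the right bar at (348,288). The bystanders are well clear on both sides.

Run:
```python
from h import *
from scipy.optimize import least_squares
np.set_printoptions(precision=4,suppress=True)
cs=r.read_camera('scene');ct=r.read_camera('top')
# refine bars in top image by brightness in the black lid
g=ct['image'].max(2).astype(int)
bars=[]
for (u0,u1,v0,v1) in((262,304,277,290),(327,371,281,293)):
    sub=g[v0:v1,u0:u1]; m=sub>60; ys,xs=np.nonzero(m)
    print(m.sum(), xs.min()+u0,xs.max()+u0,ys.min()+v0,ys.max()+v0); bars.append([xs.mean()+u0,ys.mean()+v0])
print(bars,[onz(ct,b,.122) for b in bars])
print('tip',[onz(ct,b,.119) for b in ([281.1,285.5],[349.4,286.3])])
print('hinge',[onz(ct,b,.079) for b in ([289.4,224.2],[351.2,223.6])])
print('scene',onz(cs,[366,238],.119),onz(cs,[336,209],.119),tri([(ct,[349,287]),(cs,[335.1,203.9])]))
def proj(c,P):
    M=R.from_euler('xyz',c['orientation'],degrees=True).as_matrix();q=M.T@(P-c['xyz'])
    return np.array([c['cx']-c['fx']*q[0]/q[2],c['cy']+c['fy']*q[1]/q[2]])
obs=[(ct,bars[0],[-.062,.07,.121],2),(ct,bars[1],[-.062,-.07,.121],2),(ct,[289.4,224.2],[.07,.07,.079],.7),(ct,[351.2,223.6],[.07,-.07,.079],.7),
 (ct,[259,202],[.12,.14,.083],1),(ct,[384,209],[.12,-.14,.083],1)]
def P(p,l):return np.array([p[0],p[1],0])+R.from_euler('z',p[2]).apply(l)
f=lambda p:np.concatenate([w*(proj(c,P(p,l))-uv) for c,uv,l,w in obs])
s=least_squares(f,[.43,0,0]);print(s.x[:2],np.degrees(s.x[2]),s.fun.reshape(-1,2))
for l in([-.062,.07,.119],[-.062,-.07,.119]):print(P(s.x,l),proj(ct,P(s.x,l)),proj(cs,P(s.x,l)))
v=cv2.resize(cs['image'][180:300,250:400],None,fx=4,fy=4)
for l in([-.062,.07,.119],[-.062,-.07,.119],[-.075,.14,.075],[-.075,-.14,.075],[.12,.14,.083],[.12,-.14,.083]):
    q=(proj(cs,P(s.x,l))-[250,180])*4; cv2.circle(v,tuple(int(a) for a in q),4,(0,0,255),1)
w=cv2.resize(ct['image'][190:310,245:395],None,fx=4,fy=4)
for l in([-.062,.07,.125],[-.062,-.07,.125],[-.075,.14,.075],[-.075,-.14,.075],[.12,.14,.083],[.12,-.14,.083]):
    q=(proj(ct,P(s.x,l))-[245,190])*4; cv2.circle(w,tuple(int(a) for a in q),4,(0,0,255),1)
cv2.imwrite('pics/c.png',cv2.resize(np.vstack([v,w]),None,fx=.6,fy=.6))
```

```text
181 262 302 280 289
182 327 369 285 291
[[np.float64(281.4033149171271), np.float64(283.11049723756906)], [np.float64(347.6043956043956), np.float64(287.94505494505495)]] [array([0.4471, 0.0928, 0.122 ]), array([ 0.4343, -0.0464,  0.122 ])]
tip [array([0.4421, 0.0938, 0.119 ]), array([ 0.4377, -0.0504,  0.119 ])]
hinge [array([0.5775, 0.078 , 0.079 ]), array([ 0.5758, -0.0588,  0.079 ])]
scene [0.4568 0.1094 0.119 ] [ 0.4419 -0.0302  0.119 ] [ 0.4343 -0.0478  0.1223]
[0.502  0.0175] -5.030435947949867 [[ 0.2362  0.6617]
 [ 0.3183  0.1449]
 [-0.9687 -0.0899]
 [-0.066   3.1987]
 [-0.7996 -2.4638]
 [ 0.3359 -1.4677]]
[0.4464 0.0927 0.119 ] [281.6208 283.4517] [364.7724 233.0172]
[ 0.4341 -0.0468  0.119 ] [347.7396 288.0194] [334.4318 204.9964]
```

View pics/c.png

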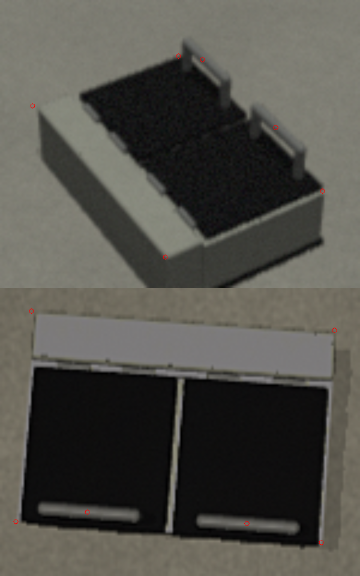

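```bash
cat >> h.py <<'E'
def shift(P,yaw=84.97):
    s=r.read_state();M=R.from_euler('xyz',s['orientation'],degrees=True)
    t=R.from_euler('xyz',[180,0,yaw],degrees=True)
    print('t',round(s['t'],2),'shift cm',np.round(M.inv().apply(np.array(P)-s['position'])*100,2),'rot',np.round((M.inv()*t).as_rotvec(degrees=True),2),'F',np.round(s['wrist_force'],2),'pos',np.round(s['position'],4))
E
python3 -c "
from h import *
shift([.4341,-.0468,.2])"
```

```text
t 1.1 shift cm [ 40.38 -38.39   3.93] rot [ -0.     0.   -68.76] F [0.18 0.52 0.33] pos [ 0.1535 -0.5281  0.2393]
```

Emit:
send_rows:
  plan:
    - {"tx": 40.4, "ty": -38.4, "tz": 3.9, "rz": -68.8, "gripper": 5}
    - {"tx": 40.4, "ty": -38.4, "tz": 3.9, "rz": -68.8, "gripper": 5}
    - {"tx": 40.4, "ty": -38.4, "tz": 3.9, "rz": -68.8, "gripper": 5}
    - {"tx": 40.4, "ty": -38.4, "tz": 3.9, "rz": -68.8, "gripper": 5}
    - {"tx": 40.4, "ty": -38.4, "tz": 3.9, "rz": -68.8, "gripper": 5}
    - {"tx": 40.4, "ty": -38.4, "tz": 3.9, "rz": -68.8, "gripper": 5}
    - {"tx": 40.4, "ty": -38.4, "tz": 3.9, "rz": -68.8, "gripper": 5}
    - {"tx": 40.4, "ty": -38.4, "tz": 3.9, "rz": -68.8, "gripper": 5}
    - {"tx": 40.4, "ty": -38.4, "tz": 3.9, "rz": -68.8, "gripper": 5}
    - {"tx": 40.4, "ty": -38.4, "tz": 3.9, "rz": -68.8, "gripper": 5}
    - {"tx": 40.4, "ty": -38.4, "tz": 3.9, "rz": -68.8, "gripper": 5}
    - {"tx": 40.4, "ty": -38.4, "tz": 3.9, "rz": -68.8, "gripper": 5}

```text
schema error: expected keys tx, ty, tz, rx, ry, rz, gripper
```

Emit:
send_rows:
  plan:
    - {"tx": 0, "gripper": 5}
    - {"tx": 0, "gripper": 5}
    - {"tx": 0, "gripper": 5}

```text
schema error: expected keys tx, ty, tz, rx, ry, rz, gripper
```

Run:
```python
from h import *
shift([.4341,-.0468,.108])
s=r.read_state();c=r.read_camera('wrist');cv2.imwrite('pics/w1.png',c['image'])
M=np.eye(4);M[:3,:3]=R.from_euler('xyz',s['orientation'],degrees=True).as_matrix();M[:3,3]=s['position']
T=M@np.array(c['mount']);c['xyz']=T[:3,3];c['orientation']=T[:3,:3]
print(c['mount'])
for n in('lid_right_handle','lid_left_handle'):
    for x in r.tip_of(n,c):print(n,x['uv'],x['p'],onz(c,x['uv'],.119))
# expected
for P in([.4341,-.0468,.119],[.4464,.0927,.119]):
    q=T[:3,:3].T@(np.array(P)-T[:3,3]);print(c['cx']-c['fx']*q[0]/q[2],c['cy']+c['fy']*q[1]/q[2])
```

```text
t 1.1 shift cm [ 40.38 -38.39  13.13] rot [ -0.     0.   -68.76] F [0.18 0.52 0.33] pos [ 0.1535 -0.5281  0.2393]
[[-2.90389642e-04  9.59075310e-01  2.83150959e-01  7.22764361e-02]
 [ 9.99999897e-01  1.80122890e-04  4.15461055e-04  1.51595292e-04]
 [ 3.47456471e-04  2.83151051e-01 -9.59075264e-01 -1.34185785e-01]
 [ 0.00000000e+00  0.00000000e+00  0.00000000e+00  1.00000000e+00]]
-689.5539306042267 -789.4471678366864
-1176.763360869618 -1039.5527496911484
```

View pics/w1.png

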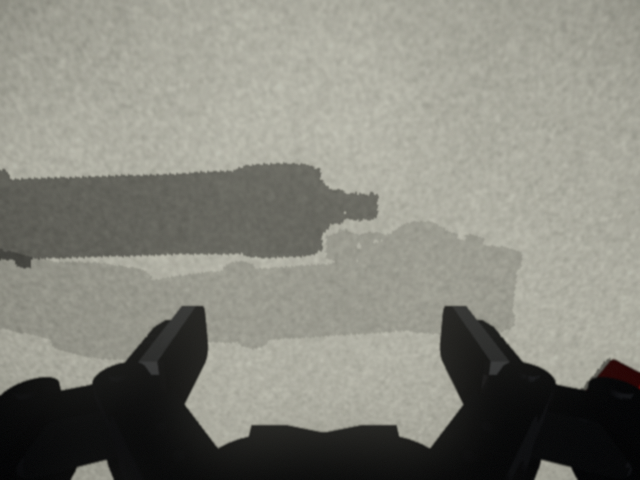

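The move was refused because every key is required, so this picture only shows bench and shadow at the start pose. I'll resend it with full rows.

Emit:
send_rows:
  plan:
    - {"tx": 40.4, "ty": -38.4, "tz": 3.9, "rx": 0, "ry": 0, "rz": -68.8, "gripper": 5}
    - {"tx": 40.4, "ty": -38.4, "tz": 3.9, "rx": 0, "ry": 0, "rz": -68.8, "gripper": 5}
    - {"tx": 40.4, "ty": -38.4, "tz": 3.9, "rx": 0, "ry": 0, "rz": -68.8, "gripper": 5}
    - {"tx": 40.4, "ty": -38.4, "tz": 3.9, "rx": 0, "ry": 0, "rz": -68.8, "gripper": 5}
    - {"tx": 40.4, "ty": -38.4, "tz": 3.9, "rx": 0, "ry": 0, "rz": -68.8, "gripper": 5}
    - {"tx": 40.4, "ty": -38.4, "tz": 3.9, "rx": 0, "ry": 0, "rz": -68.8, "gripper": 5}
    - {"tx": 40.4, "ty": -38.4, "tz": 3.9, "rx": 0, "ry": 0, "rz": -68.8, "gripper": 5}
    - {"tx": 40.4, "ty": -38.4, "tz": 3.9, "rx": 0, "ry": 0, "rz": -68.8, "gripper": 5}
    - {"tx": 40.4, "ty": -38.4, "tz": 3.9, "rx": 0, "ry": 0, "rz": -68.8, "gripper": 5}
    - {"tx": 40.4, "ty": -38.4, "tz": 3.9, "rx": 0, "ry": 0, "rz": -68.8, "gripper": 5}
    - {"tx": 40.4, "ty": -38.4, "tz": 3.9, "rx": 0, "ry": 0, "rz": -68.8, "gripper": 5}
    - {"tx": 40.4, "ty": -38.4, "tz": 3.9, "rx": 0, "ry": 0, "rz": -68.8, "gripper": 5}
  force: 20

```text
t: 2.45
position: [0.4365, -0.0396, 0.2008]
orientation: [179.9, -0.2, 85.6]
wrist_force: [0.1, 0.6, 1.1]
width: 0.586
gripper_force: 0.0
```

Run:
```python
from h import *
c=r.read_camera('top')
s=r.read_state();c=r.read_camera('wrist');cv2.imwrite('pics/w2.png',c['image'])
M=np.eye(4);M[:3,:3]=R.from_euler('xyz',s['orientation'],degrees=True).as_matrix();M[:3,3]=s['position']
T=M@np.array(c['mount']);c['xyz']=T[:3,3];c['orientation']=T[:3,:3]
for n in('lid_right_handle','lid_left_handle','lid_right_hinge','lid_left_hinge'):
    for x in r.tip_of(n,c):print(n,x['uv'],x['p'],onz(c,x['uv'],.079 if 'hinge' in n else .119))
for P in([.4341,-.0468,.119],[.4464,.0927,.119]):
    q=T[:3,:3].T@(np.array(P)-T[:3,3]);print(c['cx']-c['fx']*q[0]/q[2],c['cy']+c['fy']*q[1]/q[2])
shift([.4341,-.0468,.108])
```

```text
lid_right_handle [320.6, 260.4] 0.93 [ 0.43437933 -0.04542385  0.119     ]
lid_right_handle [397.6, 134.0] 0.57 [0.48043875 0.02157783 0.119     ]
lid_right_hinge [515.7, 246.5] 0.97 [ 0.56527811 -0.05979472  0.079     ]
lid_left_hinge [555.6, 10.3] 0.68 [0.58007494 0.08185777 0.079     ]
320.3087113485961 262.6831768863333
322.49263292390634 -13.57233579935891
t 2.75 shift cm [0.23 0.04 9.22] rot [-0.04  0.07 -0.19] F [-0.24 -0.44 -0.13] pos [ 0.4336 -0.0489  0.2002]
```

View pics/w2.png

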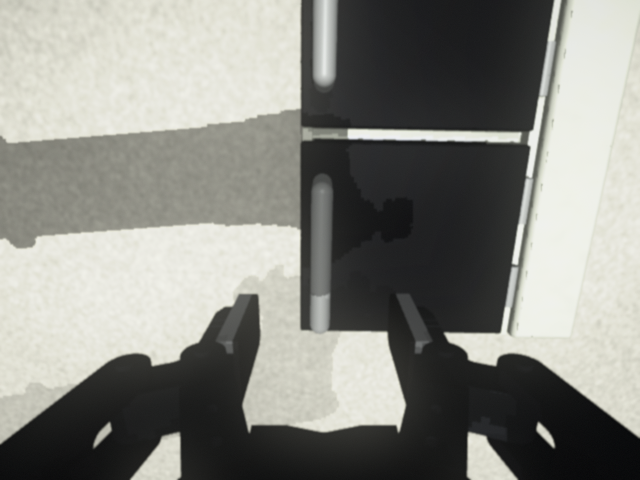

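The wrist view shows the right bar running from (322,178) to (320,330), centred between the fingers and lined up with the fit. I'll descend and pinch.

Emit:
send_rows:
  plan:
    - {"tx": 0.2, "ty": 0, "tz": 3, "rx": 0, "ry": 0, "rz": 0, "gripper": 5}
    - {"tx": 0.2, "ty": 0, "tz": 6, "rx": 0, "ry": 0, "rz": 0, "gripper": 5}
    - {"tx": 0.2, "ty": 0, "tz": 8.5, "rx": 0, "ry": 0, "rz": 0, "gripper": 5}
    - {"tx": 0.2, "ty": 0, "tz": 9.2, "rx": 0, "ry": 0, "rz": 0, "gripper": 5}
    - {"tx": 0.2, "ty": 0, "tz": 9.2, "rx": 0, "ry": 0, "rz": 0, "gripper": 3}
    - {"tx": 0.2, "ty": 0, "tz": 9.2, "rx": 0, "ry": 0, "rz": 0, "gripper": 1.8}
    - {"tx": 0.2, "ty": 0, "tz": 9.2, "rx": 0, "ry": 0, "rz": 0, "gripper": 0.8}
    - {"tx": 0.2, "ty": 0, "tz": 9.2, "rx": 0, "ry": 0, "rz": 0, "gripper": 0.8}
    - {"tx": 0.2, "ty": 0, "tz": 9.2, "rx": 0, "ry": 0, "rz": 0, "gripper": 0.8}
    - {"tx": 0.2, "ty": 0, "tz": 9.2, "rx": 0, "ry": 0, "rz": 0, "gripper": 0.8}
  force: 20

```text
t: 3.75
position: [0.4342, -0.0451, 0.1095]
orientation: [-180.0, 0.1, 85.0]
wrist_force: [-3.6, -0.4, 6.7]
width: 0.133
gripper_force: 20.9
```

Run:
```python
from h import *
shift([.4341,-.0468,.108]);s=r.read_state();print(s['width'],s['gripper_force'])
a=np.array([-.132,.04])
for th in np.arange(0,1.81,.1):
    c,q=np.cos(th),np.sin(th); p=np.array([c*a[0]+q*a[1],-q*a[0]+c*a[1]])-a
    print(round(th,2),'ty',round(p[0]*100,2),'tz',round(-p[1]*100,2))
```

```text
t 3.75 shift cm [-0.17  0.01  0.15] rot [-0.02  0.08  0.  ] F [-3.62 -0.36  6.71] pos [ 0.4342 -0.0451  0.1095]
0.1328710562086943 20.94978153705597
0.0 ty 0.0 tz -0.0
0.1 ty 0.47 tz -1.3
0.2 ty 1.06 tz -2.54
0.3 ty 1.77 tz -3.72
0.4 ty 2.6 tz -4.82
0.5 ty 3.53 tz -5.84
0.6 ty 4.56 tz -6.75
0.7 ty 5.68 tz -7.56
0.8 ty 6.87 tz -8.26
0.9 ty 8.13 tz -8.83
1.0 ty 9.43 tz -9.27
1.1 ty 10.78 tz -9.58
1.2 ty 12.15 tz -9.75
1.3 ty 13.52 tz -9.79
1.4 ty 14.9 tz -9.69
1.5 ty 16.26 tz -9.45
1.6 ty 17.58 tz -9.08
1.7 ty 18.87 tz -8.57
1.8 ty 20.09 tz -7.95
```

Emit:
send_rows:
  plan:
    - {"tx": 0, "ty": 0.2, "tz": -0.65, "rx": 0, "ry": 0, "rz": 0, "gripper": 0.8}
    - {"tx": 0, "ty": 0.47, "tz": -1.3, "rx": 0, "ry": 0, "rz": 0, "gripper": 0.8}
    - {"tx": 0, "ty": 0.75, "tz": -1.95, "rx": 0, "ry": 0, "rz": 0, "gripper": 0.8}
    - {"tx": 0, "ty": 1.06, "tz": -2.54, "rx": 0, "ry": 0, "rz": 0, "gripper": 0.8}
    - {"tx": 0, "ty": 1.4, "tz": -3.15, "rx": 0, "ry": 0, "rz": 0, "gripper": 0.8}
    - {"tx": 0, "ty": 1.4, "tz": -3.15, "rx": 0, "ry": 0, "rz": 0, "gripper": 0.8}
    - {"tx": 0, "ty": 1.4, "tz": -3.15, "rx": 0, "ry": 0, "rz": 0, "gripper": 0.8}

```text
t: 4.45
position: [0.4467, -0.0463, 0.1399]
orientation: [-179.8, 0.1, 85.0]
wrist_force: [-6.1, -2.1, 1.1]
width: 0.129
gripper_force: 20.2
```

```bash
cat >> h.py <<'E'
def feel(H):  # H: hinge xyz
    c=[]
    for i in range(3): c.append(r.read_state()); r.read_camera('top')
    f=np.mean([s['wrist_force'] for s in c],0); s=c[-1]
    u=np.array([.9962,-.0872,0]); g=s['position']+[0,0,.011]-H
    v=np.array([g@u,g[2]]); rad=np.linalg.norm(v); n=v/rad; t=np.array([n[1],-n[0]])
    th=np.arctan2(.04,-.132)-np.arctan2(v[1],v[0]); F=np.array([f@u,f[2]])
    print('t %.2f th %.3f rad_mm %.1f  pull(tang) %.2f  radial %.2f Fz %.2f w %.3f gf %.1f'%(s['t'],th,rad*1e3,-F@t,F@n,f[2],s['width'],s['gripper_force']), [np.round(q['wrist_force'],1).tolist() for q in c])
HR=np.array([.4341+.1315,-.0468-.0115,.079]); HL=np.array([.4464+.1315,.0927-.0115,.079])
E
python3 -c "
from h import *
feel(HR)"
```

```text
t 4.55 th 0.247 rad_mm 139.5  pull(tang) 1.74  radial 6.01 Fz 1.61 w 0.133 gf 20.2 [[-6.1, -2.1, 1.1], [-6.2, -2.6, 2.1], [-6.4, -1.0, 1.6]]
```

Emit:
send_rows:
  plan:
    - {"tx": 0, "ty": 0.05, "tz": -0.3, "rx": 0, "ry": 0, "rz": 0, "gripper": 0.8}
    - {"tx": 0, "ty": 0.25, "tz": -0.6, "rx": 0, "ry": 0, "rz": 0, "gripper": 0.8}
    - {"tx": 0, "ty": 0.5, "tz": -0.95, "rx": 0, "ry": 0, "rz": 0, "gripper": 0.8}
    - {"tx": 0, "ty": 0.5, "tz": -0.95, "rx": 0, "ry": 0, "rz": 0, "gripper": 0.8}

```text
t: 5.0
position: [0.4527, -0.0468, 0.1499]
orientation: [-179.9, 0.1, 85.0]
wrist_force: [-5.8, -2.0, 1.0]
width: 0.133
gripper_force: 20.1
```

```bash
python3 -c "
from h import *
feel(HR)"
```

```text
t 5.10 th 0.329 rad_mm 139.9  pull(tang) 2.31  radial 5.65 Fz 1.42 w 0.127 gf 20.1 [[-5.8, -2.0, 1.0], [-6.9, -2.0, 1.1], [-5.7, -1.6, 2.2]]
```

Emit:
send_rows:
  plan:
    - {"tx": 0, "ty": 0.1, "tz": -0.35, "rx": 0, "ry": 0, "rz": 0, "gripper": 0.8}
    - {"tx": 0, "ty": 0.37, "tz": -0.7, "rx": 0, "ry": 0, "rz": 0, "gripper": 0.8}
    - {"tx": 0, "ty": 0.66, "tz": -1.03, "rx": 0, "ry": 0, "rz": 0, "gripper": 0.8}
    - {"tx": 0, "ty": 0.66, "tz": -1.03, "rx": 0, "ry": 0, "rz": 0, "gripper": 0.8}

```text
t: 5.55
position: [0.4604, -0.0476, 0.1605]
orientation: [180.0, 0.1, 85.0]
wrist_force: [-4.0, -3.1, 0.7]
width: 0.13
gripper_force: 19.9
```

```bash
python3 -c "
from h import *
feel(HR)"
```

```text
t 5.65 th 0.422 rad_mm 140.5  pull(tang) 2.12  radial 3.14 Fz 0.46 w 0.132 gf 19.9 [[-4.0, -3.1, 0.7], [-3.9, -2.3, 0.5], [-4.0, -2.0, 0.1]]
```

Emit:
send_rows:
  plan:
    - {"tx": 0, "ty": 0.2, "tz": -0.3, "rx": 0, "ry": 0, "rz": 0, "gripper": 0.8}
    - {"tx": 0, "ty": 0.45, "tz": -0.58, "rx": 0, "ry": 0, "rz": 0, "gripper": 0.8}
    - {"tx": 0, "ty": 0.7, "tz": -0.84, "rx": 0, "ry": 0, "rz": 0, "gripper": 0.8}
    - {"tx": 0, "ty": 0.7, "tz": -0.84, "rx": 0, "ry": 0, "rz": 0, "gripper": 0.8}

```text
t: 6.1
position: [0.4672, -0.0482, 0.1686]
orientation: [-180.0, 0.1, 85.0]
wrist_force: [-4.0, -3.1, 0.3]
width: 0.13
gripper_force: 19.7
```

```bash
python3 -c "
from h import *
feel(HR)"
```

```text
t 6.20 th 0.498 rad_mm 141.1  pull(tang) 3.29  radial 3.07 Fz -0.13 w 0.130 gf 19.7 [[-4.0, -3.1, 0.3], [-5.1, -2.8, -0.6], [-5.2, -2.8, -0.0]]
```

Emit:
send_rows:
  plan:
    - {"tx": 0, "ty": 0.22, "tz": -0.25, "rx": 0, "ry": 0, "rz": 0, "gripper": 0.8}
    - {"tx": 0, "ty": 0.44, "tz": -0.48, "rx": 0, "ry": 0, "rz": 0, "gripper": 0.8}
    - {"tx": 0, "ty": 0.67, "tz": -0.69, "rx": 0, "ry": 0, "rz": 0, "gripper": 0.8}
    - {"tx": 0, "ty": 0.67, "tz": -0.69, "rx": 0, "ry": 0, "rz": 0, "gripper": 0.8}

```text
t: 6.65
position: [0.4727, -0.0488, 0.1744]
orientation: [-179.8, 0.0, 85.0]
wrist_force: [-4.8, -3.8, -2.8]
width: 0.131
gripper_force: 19.6
```

```bash
python3 -c "
from h import *
feel(HR)"
```

```text
t 6.75 th 0.556 rad_mm 141.6  pull(tang) 5.02  radial 0.45 Fz -2.97 w 0.131 gf 19.6 [[-4.8, -3.8, -2.8], [-4.4, -3.4, -2.9], [-4.0, -2.6, -3.2]]
```

Emit:
send_rows:
  plan:
    - {"tx": 0, "ty": 0.22, "tz": -0.2, "rx": 0, "ry": 0, "rz": 0, "gripper": 0.8}
    - {"tx": 0, "ty": 0.45, "tz": -0.4, "rx": 0, "ry": 0, "rz": 0, "gripper": 0.8}
    - {"tx": 0, "ty": 0.45, "tz": -0.4, "rx": 0, "ry": 0, "rz": 0, "gripper": 0.8}
    - {"tx": 0, "ty": 0.45, "tz": -0.4, "rx": 0, "ry": 0, "rz": 0, "gripper": 0.8}

```text
t: 7.2
position: [0.4763, -0.0491, 0.1778]
orientation: [-179.7, 0.0, 85.0]
wrist_force: [-4.5, -3.0, -4.2]
width: 0.131
gripper_force: 19.6
```

```bash
python3 -c "
from h import *
feel(HR)"
```

```text
t 7.30 th 0.591 rad_mm 141.8  pull(tang) 6.23  radial 0.01 Fz -3.94 w 0.126 gf 19.6 [[-4.5, -3.0, -4.2], [-6.0, -3.6, -3.6], [-4.9, -3.3, -4.0]]
```

The pull on the right lid rises steadily, 2.1, 3.3, 5.0, 6.2 N, so that lid binds. I'll lower it along the same path.

Emit:
send_rows:
  plan:
    - {"tx": 0, "ty": -0.45, "tz": 0.4, "rx": 0, "ry": 0, "rz": 0, "gripper": 0.8}
    - {"tx": 0, "ty": -1.12, "tz": 1.09, "rx": 0, "ry": 0, "rz": 0, "gripper": 0.8}
    - {"tx": 0, "ty": -1.82, "tz": 1.93, "rx": 0, "ry": 0, "rz": 0, "gripper": 0.8}
    - {"tx": 0, "ty": -2.48, "tz": 2.96, "rx": 0, "ry": 0, "rz": 0, "gripper": 0.8}
    - {"tx": 0, "ty": -2.98, "tz": 3.91, "rx": 0, "ry": 0, "rz": 0, "gripper": 0.8}
    - {"tx": 0, "ty": -3.3, "tz": 4.5, "rx": 0, "ry": 0, "rz": 0, "gripper": 0.8}
    - {"tx": 0, "ty": -3.63, "tz": 5.11, "rx": 0, "ry": 0, "rz": 0, "gripper": 0.8}
    - {"tx": 0, "ty": -3.91, "tz": 5.76, "rx": 0, "ry": 0, "rz": 0, "gripper": 0.8}
    - {"tx": 0, "ty": -4.18, "tz": 6.41, "rx": 0, "ry": 0, "rz": 0, "gripper": 0.8}
    - {"tx": 0, "ty": -4.38, "tz": 6.9, "rx": 0, "ry": 0, "rz": 0, "gripper": 0.8}
    - {"tx": 0, "ty": -4.38, "tz": 6.95, "rx": 0, "ry": 0, "rz": 0, "gripper": 0.8}
    - {"tx": 0, "ty": -4.38, "tz": 6.95, "rx": 0, "ry": 0, "rz": 0, "gripper": 0.8}

```text
t: 8.55
position: [0.4343, -0.045, 0.1098]
orientation: [-179.9, 0.0, 85.0]
wrist_force: [-5.7, -3.9, 0.6]
width: 0.129
gripper_force: 21.4
```

```bash
python3 -c "
from h import *
feel(HR)"
```

```text
t 8.65 th 0.012 rad_mm 138.5  pull(tang) 0.54  radial 4.98 Fz 0.99 w 0.126 gf 21.4 [[-5.7, -3.9, 0.6], [-5.3, -2.5, 1.2], [-4.7, -3.9, 1.2]]
```

Shut. Now release, rise and go over to the left handle.

Emit:
send_rows:
  plan:
    - {"tx": 0, "ty": 0, "tz": 0, "rx": 0, "ry": 0, "rz": 0, "gripper": 5}
    - {"tx": 0, "ty": 0, "tz": 0, "rx": 0, "ry": 0, "rz": 0, "gripper": 5}
    - {"tx": 0, "ty": 0, "tz": 0, "rx": 0, "ry": 0, "rz": 0, "gripper": 5}
    - {"tx": 0, "ty": 0, "tz": -3, "rx": 0, "ry": 0, "rz": 0, "gripper": 5}
    - {"tx": 0, "ty": 0, "tz": -6, "rx": 0, "ry": 0, "rz": 0, "gripper": 5}
    - {"tx": 4, "ty": 0, "tz": -7, "rx": 0, "ry": 0, "rz": 0, "gripper": 5}
    - {"tx": 8, "ty": 0, "tz": -7, "rx": 0, "ry": 0, "rz": 0, "gripper": 5}
    - {"tx": 12, "ty": 0, "tz": -7, "rx": 0, "ry": 0, "rz": 0, "gripper": 5}
    - {"tx": 14, "ty": 0, "tz": -7, "rx": 0, "ry": 0, "rz": 0, "gripper": 5}
    - {"tx": 14, "ty": 0, "tz": -7, "rx": 0, "ry": 0, "rz": 0, "gripper": 5}
    - {"tx": 14, "ty": 0, "tz": -7, "rx": 0, "ry": 0, "rz": 0, "gripper": 5}

```text
t: 9.8
position: [0.4471, 0.0951, 0.1796]
orientation: [180.0, -0.0, 85.1]
wrist_force: [0.1, -1.2, -0.4]
width: 0.589
gripper_force: 0.0
```

Run:
```python
from h import *
s=r.read_state();c=r.read_camera('wrist')
M=np.eye(4);M[:3,:3]=R.from_euler('xyz',s['orientation'],degrees=True).as_matrix();M[:3,3]=s['position']
T=M@np.array(c['mount']);c['xyz']=T[:3,3];c['orientation']=T[:3,:3]
for x in r.tip_of('lid_left_handle',c):print(x['uv'],x['p'],onz(c,x['uv'],.119))
shift([.4464,.0927,.108])
```

```text
[325.9, 268.1] 0.7 [0.44853525 0.09365365 0.119     ]
t 9.9 shift cm [-0.07 -0.05  7.13] rot [ 0.01  0.04 -0.09] F [ 0.68  0.08 -0.29] pos [0.447  0.0934 0.1793]
```

Emit:
send_rows:
  plan:
    - {"tx": 0, "ty": 0, "tz": 3, "rx": 0, "ry": 0, "rz": 0, "gripper": 5}
    - {"tx": 0, "ty": 0, "tz": 6, "rx": 0, "ry": 0, "rz": 0, "gripper": 5}
    - {"tx": 0, "ty": 0, "tz": 7, "rx": 0, "ry": 0, "rz": 0, "gripper": 5}
    - {"tx": 0, "ty": 0, "tz": 7, "rx": 0, "ry": 0, "rz": 0, "gripper": 3}
    - {"tx": 0, "ty": 0, "tz": 7, "rx": 0, "ry": 0, "rz": 0, "gripper": 1.8}
    - {"tx": 0, "ty": 0, "tz": 7, "rx": 0, "ry": 0, "rz": 0, "gripper": 0.8}
    - {"tx": 0, "ty": 0, "tz": 7, "rx": 0, "ry": 0, "rz": 0, "gripper": 0.8}
    - {"tx": 0, "ty": 0, "tz": 7, "rx": 0, "ry": 0, "rz": 0, "gripper": 0.8}
    - {"tx": 0, "ty": 0, "tz": 7, "rx": 0, "ry": 0, "rz": 0, "gripper": 0.8}
  force: 20

```text
t: 10.8
position: [0.4477, 0.0949, 0.1107]
orientation: [179.8, -0.0, 85.0]
wrist_force: [-0.6, -1.9, 6.4]
width: 0.129
gripper_force: 21.4
```

Emit:
send_rows:
  plan:
    - {"tx": 0, "ty": 0.15, "tz": -0.65, "rx": 0, "ry": 0, "rz": 0, "gripper": 0.8}
    - {"tx": 0, "ty": 0.42, "tz": -1.3, "rx": 0, "ry": 0, "rz": 0, "gripper": 0.8}
    - {"tx": 0, "ty": 0.68, "tz": -1.95, "rx": 0, "ry": 0, "rz": 0, "gripper": 0.8}
    - {"tx": 0, "ty": 0.98, "tz": -2.56, "rx": 0, "ry": 0, "rz": 0, "gripper": 0.8}
    - {"tx": 0, "ty": 1.3, "tz": -3.18, "rx": 0, "ry": 0, "rz": 0, "gripper": 0.8}
    - {"tx": 0, "ty": 1.3, "tz": -3.18, "rx": 0, "ry": 0, "rz": 0, "gripper": 0.8}

```text
t: 11.4
position: [0.4606, 0.0935, 0.142]
orientation: [179.9, -0.0, 85.0]
wrist_force: [4.7, -0.5, -4.7]
width: 0.131
gripper_force: 20.0
```

```bash
python3 -c "
from h import *
feel(HL)"
```

```text
t 11.50 th 0.261 rad_mm 139.2  pull(tang) 1.94  radial -7.45 Fz -5.58 w 0.130 gf 20.0 [[4.7, -0.5, -4.7], [5.3, -0.7, -6.1], [5.9, -0.7, -6.0]]
```

Emit:
send_rows:
  plan:
    - {"tx": 0, "ty": 0.35, "tz": -0.3, "rx": 0, "ry": 0, "rz": 0, "gripper": 0.8}
    - {"tx": 0, "ty": 0.62, "tz": -0.63, "rx": 0, "ry": 0, "rz": 0, "gripper": 0.8}
    - {"tx": 0, "ty": 0.9, "tz": -0.97, "rx": 0, "ry": 0, "rz": 0, "gripper": 0.8}
    - {"tx": 0, "ty": 0.9, "tz": -0.97, "rx": 0, "ry": 0, "rz": 0, "gripper": 0.8}

```text
t: 11.95
position: [0.4662, 0.0931, 0.1508]
orientation: [-179.7, 0.1, 85.0]
wrist_force: [-5.8, 0.3, 1.7]
width: 0.128
gripper_force: 20.5
```

```bash
python3 -c "
from h import *
feel(HL)"
```

```text
t 12.05 th 0.339 rad_mm 139.6  pull(tang) 2.35  radial 5.41 Fz 1.31 w 0.133 gf 20.5 [[-5.8, 0.3, 1.7], [-6.2, 0.7, 1.4], [-5.2, 0.4, 0.8]]
```

Emit:
send_rows:
  plan:
    - {"tx": 0, "ty": 0.22, "tz": -0.38, "rx": 0, "ry": 0, "rz": 0, "gripper": 0.8}
    - {"tx": 0, "ty": 0.51, "tz": -0.75, "rx": 0, "ry": 0, "rz": 0, "gripper": 0.8}
    - {"tx": 0, "ty": 0.81, "tz": -1.09, "rx": 0, "ry": 0, "rz": 0, "gripper": 0.8}
    - {"tx": 0, "ty": 0.81, "tz": -1.09, "rx": 0, "ry": 0, "rz": 0, "gripper": 0.8}

```text
t: 12.5
position: [0.4746, 0.0922, 0.1623]
orientation: [-179.7, 0.1, 85.0]
wrist_force: [-7.9, -1.4, 3.7]
width: 0.126
gripper_force: 20.6
```

```bash
python3 -c "
from h import *
feel(HL)"
```

```text
t 12.60 th 0.441 rad_mm 140.3  pull(tang) 2.38  radial 7.87 Fz 3.51 w 0.129 gf 20.6 [[-7.9, -1.4, 3.7], [-7.1, 0.3, 3.4], [-7.4, -0.3, 3.4]]
```

Emit:
send_rows:
  plan:
    - {"tx": 0, "ty": 0.24, "tz": -0.4, "rx": 0, "ry": 0, "rz": 0, "gripper": 0.8}
    - {"tx": 0, "ty": 0.55, "tz": -0.75, "rx": 0, "ry": 0, "rz": 0, "gripper": 0.8}
    - {"tx": 0, "ty": 0.88, "tz": -1.07, "rx": 0, "ry": 0, "rz": 0, "gripper": 0.8}
    - {"tx": 0, "ty": 0.88, "tz": -1.07, "rx": 0, "ry": 0, "rz": 0, "gripper": 0.8}

```text
t: 13.05
position: [0.4845, 0.0913, 0.1735]
orientation: [-179.9, 0.1, 85.0]
wrist_force: [-7.8, -0.7, 4.7]
width: 0.127
gripper_force: 20.3
```

```bash
python3 -c "
from h import *
feel(HL)"
```

```text
t 13.15 th 0.547 rad_mm 141.2  pull(tang) 2.25  radial 8.06 Fz 4.51 w 0.131 gf 20.3 [[-7.8, -0.7, 4.7], [-6.7, -0.2, 4.5], [-6.8, 0.2, 4.3]]
```

Emit:
send_rows:
  plan:
    - {"tx": 0, "ty": 0.25, "tz": -0.4, "rx": 0, "ry": 0, "rz": 0, "gripper": 0.8}
    - {"tx": 0, "ty": 0.6, "tz": -0.72, "rx": 0, "ry": 0, "rz": 0, "gripper": 0.8}
    - {"tx": 0, "ty": 0.96, "tz": -1.01, "rx": 0, "ry": 0, "rz": 0, "gripper": 0.8}
    - {"tx": 0, "ty": 0.96, "tz": -1.01, "rx": 0, "ry": 0, "rz": 0, "gripper": 0.8}

```text
t: 13.6
position: [0.4955, 0.0902, 0.1835]
orientation: [180.0, 0.0, 85.0]
wrist_force: [-4.5, -0.7, 3.4]
width: 0.13
gripper_force: 20.0
```

```bash
python3 -c "
from h import *
feel(HL)"
```

```text
t 13.70 th 0.652 rad_mm 142.2  pull(tang) 1.77  radial 5.75 Fz 3.63 w 0.129 gf 20.0 [[-4.5, -0.7, 3.4], [-4.7, -1.0, 3.9], [-5.5, -1.1, 3.6]]
```

Emit:
send_rows:
  plan:
    - {"tx": 0, "ty": 0.52, "tz": -0.46, "rx": 0, "ry": 0, "rz": 0, "gripper": 0.8}
    - {"tx": 0, "ty": 1.1, "tz": -0.85, "rx": 0, "ry": 0, "rz": 0, "gripper": 0.8}
    - {"tx": 0, "ty": 1.7, "tz": -1.2, "rx": 0, "ry": 0, "rz": 0, "gripper": 0.8}
    - {"tx": 0, "ty": 2.3, "tz": -1.52, "rx": 0, "ry": 0, "rz": 0, "gripper": 0.8}
    - {"tx": 0, "ty": 2.3, "tz": -1.52, "rx": 0, "ry": 0, "rz": 0, "gripper": 0.8}

```text
t: 14.25
position: [0.5198, 0.0879, 0.1997]
orientation: [179.8, 0.0, 84.9]
wrist_force: [-5.6, -1.6, 6.3]
width: 0.134
gripper_force: 19.9
```

```bash
python3 -c "
from h import *
feel(HL)"
```

```text
t 14.35 th 0.855 rad_mm 144.1  pull(tang) 2.50  radial 7.86 Fz 6.15 w 0.129 gf 19.9 [[-5.6, -1.6, 6.3], [-5.6, -2.2, 6.2], [-5.9, -1.8, 5.9]]
```

Run:
```python
from h import *
c=r.read_camera('wrist');cv2.imwrite('pics/w3.png',cv2.resize(c['image'][230:480,120:520],None,fx=1.5,fy=1.5))
```

```text
(no output)
```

View pics/w3.png

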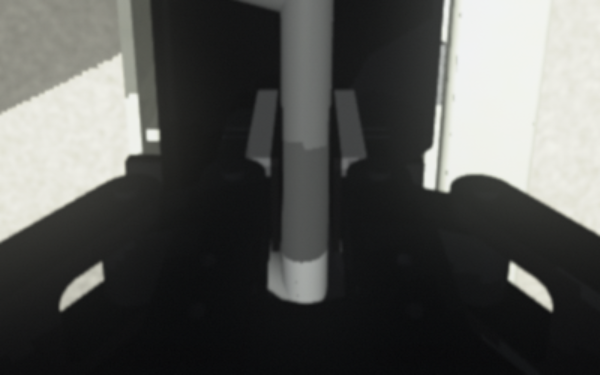

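The bar sits squarely between both pads (columns 280–332 of the crop) and the lid is following. I'll continue.

Emit:
send_rows:
  plan:
    - {"tx": 0, "ty": 0.58, "tz": -0.42, "rx": 0, "ry": 0, "rz": 0, "gripper": 0.8}
    - {"tx": 0, "ty": 1.23, "tz": -0.73, "rx": 0, "ry": 0, "rz": 0, "gripper": 0.8}
    - {"tx": 0, "ty": 1.9, "tz": -0.97, "rx": 0, "ry": 0, "rz": 0, "gripper": 0.8}
    - {"tx": 0, "ty": 2.56, "tz": -1.15, "rx": 0, "ry": 0, "rz": 0, "gripper": 0.8}
    - {"tx": 0, "ty": 2.56, "tz": -1.15, "rx": 0, "ry": 0, "rz": 0, "gripper": 0.8}

```text
t: 14.95
position: [0.5454, 0.0855, 0.2101]
orientation: [179.8, 0.0, 84.9]
wrist_force: [-2.4, -2.2, 2.7]
width: 0.128
gripper_force: 19.9
```

```bash
python3 -c "
from h import *
feel(HL)"
```

```text
t 15.05 th 1.043 rad_mm 145.8  pull(tang) 1.36  radial 3.42 Fz 3.01 w 0.129 gf 20.0 [[-2.4, -2.2, 2.7], [-2.3, -3.6, 2.9], [-2.6, -4.0, 3.4]]
```

Emit:
send_rows:
  plan:
    - {"tx": 0, "ty": 0.7, "tz": -0.24, "rx": 0, "ry": 0, "rz": 0, "gripper": 0.8}
    - {"tx": 0, "ty": 1.4, "tz": -0.38, "rx": 0, "ry": 0, "rz": 0, "gripper": 0.8}
    - {"tx": 0, "ty": 2.1, "tz": -0.48, "rx": 0, "ry": 0, "rz": 0, "gripper": 0.8}
    - {"tx": 0, "ty": 2.8, "tz": -0.53, "rx": 0, "ry": 0, "rz": 0, "gripper": 0.8}
    - {"tx": 0, "ty": 3.5, "tz": -0.56, "rx": 0, "ry": 0, "rz": 0, "gripper": 0.8}
    - {"tx": 0, "ty": 4.2, "tz": -0.55, "rx": 0, "ry": 0, "rz": 0, "gripper": 0.8}
    - {"tx": 0, "ty": 4.2, "tz": -0.55, "rx": 0, "ry": 0, "rz": 0, "gripper": 0.8}

```text
t: 15.8
position: [0.587, 0.0818, 0.2149]
orientation: [179.9, 0.0, 84.9]
wrist_force: [-1.1, -5.8, 2.7]
width: 0.13
gripper_force: 20.0
```

```bash
python3 -c "
from h import *
feel(HL)"
```

```text
t 15.90 th 1.332 rad_mm 147.1  pull(tang) 0.72  radial 2.44 Fz 2.47 w 0.129 gf 20.0 [[-1.1, -5.8, 2.7], [-1.2, -4.6, 1.8], [-0.8, -5.2, 3.0]]
```

Emit:
send_rows:
  plan:
    - {"tx": -0.05, "ty": 0.7, "tz": 0.02, "rx": 0, "ry": 0, "rz": 0, "gripper": 0.8}
    - {"tx": -0.1, "ty": 1.4, "tz": 0.1, "rx": 0, "ry": 0, "rz": 0, "gripper": 0.8}
    - {"tx": -0.12, "ty": 2.1, "tz": 0.2, "rx": 0, "ry": 0, "rz": 0, "gripper": 0.8}
    - {"tx": -0.13, "ty": 2.8, "tz": 0.35, "rx": 0, "ry": 0, "rz": 0, "gripper": 0.8}
    - {"tx": -0.14, "ty": 3.5, "tz": 0.54, "rx": 0, "ry": 0, "rz": 0, "gripper": 0.8}
    - {"tx": -0.15, "ty": 4.15, "tz": 0.75, "rx": 0, "ry": 0, "rz": 0, "gripper": 0.8}
    - {"tx": -0.15, "ty": 4.15, "tz": 0.75, "rx": 0, "ry": 0, "rz": 0, "gripper": 0.8}

```text
t: 16.65
position: [0.6276, 0.0781, 0.2066]
orientation: [180.0, -0.1, 85.0]
wrist_force: [-0.2, -1.5, -0.2]
width: 0.133
gripper_force: 19.9
```

```bash
python3 -c "
from h import *
feel(HL)"
```

```text
t 16.75 th 1.615 rad_mm 147.3  pull(tang) 0.16  radial -0.71 Fz -0.62 w 0.130 gf 19.9 [[-0.2, -1.5, -0.2], [0.0, -2.0, -0.2], [-1.4, -2.1, -1.5]]
```

Emit:
send_rows:
  plan:
    - {"tx": -0.02, "ty": 0.5, "tz": 0.18, "rx": 0, "ry": 0, "rz": 0, "gripper": 0.8}
    - {"tx": -0.04, "ty": 1.0, "tz": 0.38, "rx": 0, "ry": 0, "rz": 0, "gripper": 0.8}
    - {"tx": -0.05, "ty": 1.5, "tz": 0.61, "rx": 0, "ry": 0, "rz": 0, "gripper": 0.8}
    - {"tx": -0.05, "ty": 1.8, "tz": 0.76, "rx": 0, "ry": 0, "rz": 0, "gripper": 0.8}
    - {"tx": -0.05, "ty": 1.8, "tz": 0.76, "rx": 0, "ry": 0, "rz": 0, "gripper": 0.8}

```text
t: 17.3
position: [0.6449, 0.0763, 0.1994]
orientation: [180.0, -0.1, 85.0]
wrist_force: [-0.1, 0.6, 0.3]
width: 0.126
gripper_force: 19.6
```

```bash
python3 -c "
from h import *
feel(HL)
c=r.read_camera('scene');cv2.imwrite('pics/s2.png',cv2.resize(c['image'][120:310,230:430],None,fx=3,fy=3))"
```

```text
t 17.40 th 1.746 rad_mm 147.6  pull(tang) 0.17  radial -0.40 Fz -0.28 w 0.132 gf 19.6 [[-0.1, 0.6, 0.3], [-0.8, 0.7, -1.4], [0.1, 1.1, 0.3]]
```

View pics/s2.png

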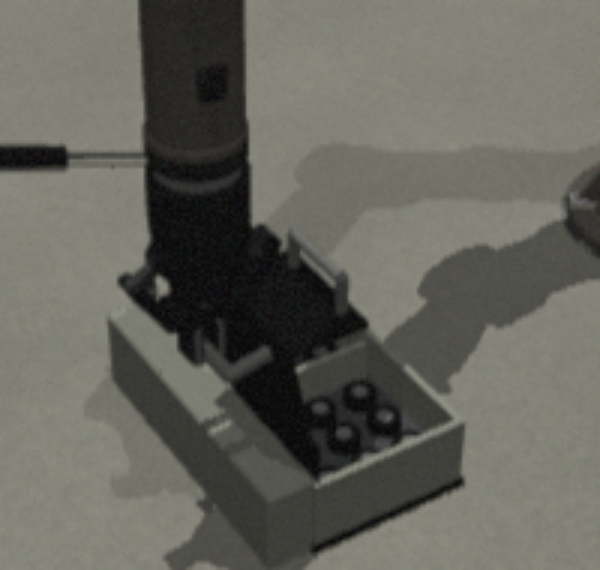

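The left lid stands open with the bar in the pads, near (240,360), and the right lid is shut. I'll open the fingers a little and lift straight out.

Emit:
send_rows:
  plan:
    - {"tx": 0, "ty": 0, "tz": 0, "rx": 0, "ry": 0, "rz": 0, "gripper": 2.6}
    - {"tx": 0, "ty": 0, "tz": 0, "rx": 0, "ry": 0, "rz": 0, "gripper": 2.6}
    - {"tx": 0, "ty": 0.2, "tz": 0, "rx": 0, "ry": 0, "rz": 0, "gripper": 2.6}
    - {"tx": 0, "ty": 0.4, "tz": 0, "rx": 0, "ry": 0, "rz": 0, "gripper": 2.6}
    - {"tx": 0, "ty": 0.4, "tz": -1, "rx": 0, "ry": 0, "rz": 0, "gripper": 2.6}
    - {"tx": 0, "ty": 0.4, "tz": -2, "rx": 0, "ry": 0, "rz": 0, "gripper": 2.6}
    - {"tx": 0, "ty": 0.4, "tz": -4, "rx": 0, "ry": 0, "rz": 0, "gripper": 2.6}
    - {"tx": 0, "ty": 0.4, "tz": -7, "rx": 0, "ry": 0, "rz": 0, "gripper": 2.6}
    - {"tx": 0, "ty": 0.4, "tz": -10, "rx": 0, "ry": 0, "rz": 0, "gripper": 2.6}
    - {"tx": 0, "ty": 0.4, "tz": -12, "rx": 0, "ry": 0, "rz": 0, "gripper": 2.6}

```text
t: 18.5
position: [0.6489, 0.0757, 0.3238]
orientation: [179.7, -0.1, 85.0]
wrist_force: [0.3, 0.4, 0.4]
width: 0.304
gripper_force: 0.0
```

```bash
python3 -c "
from h import *
feel(HL)
a=r.read_camera('scene')['image'][150:310,250:410];b=r.read_camera('top')['image'][180:310,230:400]
cv2.imwrite('pics/s3.png',np.hstack([cv2.resize(a,(400,400)),cv2.resize(b,(400,400))]))"
```

```text
t 18.60 th 1.550 rad_mm 266.9  pull(tang) -0.10  radial 0.97 Fz 0.91 w 0.299 gf 0.0 [[0.3, 0.4, 0.4], [0.9, 0.0, 2.2], [-0.0, 0.2, 0.1]]
```

View pics/s3.png

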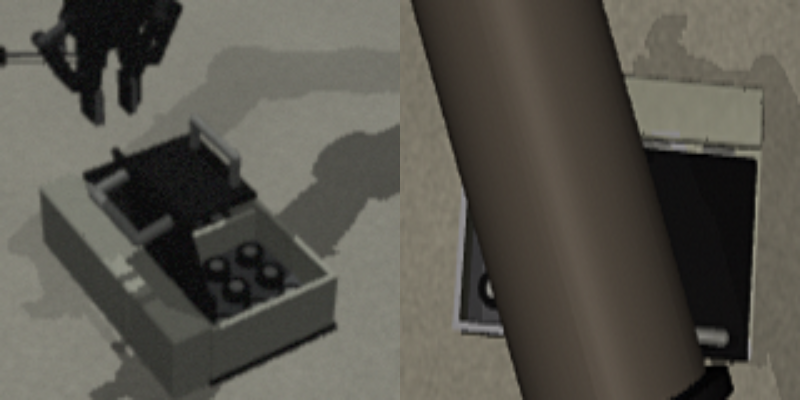

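The left lid stands open, the right lid is flat shut, and the gripper is clear of both.

```bash
python3 -c "
from h import *
print(r.finish_job())"
```

```text
the job is handed in; nothing more can be done
None
```

The right lid is the one that binds: its pull rose to about 6.2 N near 0.59 rad, and I left it shut; the left lid swung free (about 2.5 N at most), stands fully open, and the job is handed in (no verdict was returned).

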